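# Put away a stack of clamping parts

## Task

Take the stack apart from the top down: stand the collet sleeve in the round dish and lay the T-bolt in the open-ended wooden trough, then lay the strap clamp in the long steel tray, each fully down on the floor of its place. Last of all lean the wooden board at a slant against the upright of the angle plate, its foot on the plate's base close behind the front lip so that it cannot slide. Do not disturb the loose spring collet and T-nut at the back.

Things in the scene. Friction and masses are not known exactly. Their poses are not given: they have to be found in the camera images.
- board: Loose light wooden board 250 x 64 x 16 mm (x, y, z), bottom of the stack, flat on the bench at the start. Origin at its middle (8 mm above its underside), x along its length; its two ends and faces are alike. About 0.25 kg.
- clamp: Loose dark steel strap clamp 190 x 44 x 30 mm (x, y, z), lies lengthways on the board. Origin at the centre of its underside, x along its length; solid at the -x end, an 18 mm slot between two prongs from about x = -45 mm to the +x end. Can be gripped across its 44 mm width at the middle. About 0.6 kg.
- sleeve: Loose grey hollow round collet sleeve, 45 mm across, 36 mm tall, upright on the solid (-x) end of the clamp. Origin at the centre of its underside, z up its axis. About 0.18 kg.
- bolt: Loose grey T-bolt 130 x 45 x 45 mm, about 0.4 kg, lengthways on the clamp beyond the sleeve. Origin at the centre of its underside, x along its length: square head at x = -65 to -35 mm, 19 mm rod with axis at z = 22.5 mm, 45 mm washer at x = 29 to 34, rod end at +65. Balances near x = -25; grip the rod between head and washer, about x = -20. Either way round in the trough is right.
- dish: Fixed low round aluminium dish, place of the sleeve: 73 mm outside, 66 mm inside, floor 3 mm above the bench, rim 9 mm above the bench. Origin at the centre of its underside.
- trough: Fixed low wooden trough, place of the T-bolt: 170 mm long (x) with open ends, 86 mm wide over its two side rails, 66 mm between them, floor 3 mm above the bench, rails 9 mm. Origin at the centre of its underside, x along the trough.
- clamp_tray: Fixed low steel tray with a rim all round, place of the clamp: 220 x 70 mm outside (x, y), 212 x 62 mm inside, floor 3 mm above the bench, rim 9 mm. Origin at the centre of its underside, x along its length. Either way round is right for the clamp.
- stand: Fixed grey angle plate. Origin: centre of the underside of its 250 x 120 x 10 mm base (x, y, z). +x points from the front lip (robot side) to the upright. Lip: inner face at x = -112.5, top at z = 32. Upright: front face at x = +95.5, top at z = 200. Both 120 wide. Base top: z = 10. Board, lengthways in x with its high end at the upright, leans at about 38 to 55 degrees to the bench.
- collet: Loose tapered spring collet, 33 mm across, 46 mm tall, standing at the back of the work. Bystander, to be left alone. Origin at the centre of its underside.
- nut: Loose small T-nut, 28 x 28 x 18 mm, at the back of the work. Bystander, to be left alone. Origin at the centre of its underside.
Not all that is in view belongs to the job. Leave any turquoise look-alike of the sleeve alone.

How it is judged (in metres and radians):
On the way, in this order (a step that is already met when the one before it is completed fails the run):
1. sleeve in the dish and T-bolt in the trough (x of sleeve in the frame of dish between -0.014 and 0.014 m and y of sleeve in the frame of dish between -0.014 and 0.014 m and z of sleeve in the frame of dish between 0 and 0.007 m and angle between each of sleeve, bolt's own z axis and vertical below 0.12 rad and x of bolt in the frame of trough between -0.021 and 0.021 m and y of bolt in the frame of trough between -0.014 and 0.014 m and z of bolt in the frame of trough between 0 and 0.007 m and angle between the x axis of bolt and the x axis of trough, either way round below 0.2 rad), for 0.2 s.
2. then the strap clamp in the steel tray (x of clamp in the frame of clamp_tray between -0.014 and 0.014 m and y of clamp in the frame of clamp_tray between -0.012 and 0.012 m and z of clamp in the frame of clamp_tray between 0 and 0.007 m and angle between clamp's own z axis and vertical below 0.12 rad and angle between the x axis of clamp and the x axis of clamp_tray, either way round below 0.2 rad), for 0.2 s.
3. then the board leaning on the angle plate (angle between the z axis of board and the z axis of stand, either way round between 0.6 and 1.13 rad and angle between the y axis of board and the y axis of stand, either way round below 0.17 rad and x of board in the frame of stand between -0.03 and 0.03 m and y of board in the frame of stand between -0.02 and 0.02 m and z of board in the frame of stand between 0.083 and 0.132 m and contact force between board and stand above 0.5 N), for 0.2 s.
At the end, for the whole second after the job is handed in: Sleeve upright on the dish floor (14 mm), bolt on the trough floor (21 mm along, 14 across), clamp on the tray floor (14 mm along, 12 across), all in line within 0.2 rad; board leaning 34 to 64 degrees between lip and upright, within 20 mm of the middle and 0.17 rad of square; all at rest (all of step 1 and all of step 2 and all of step 3 and linear speed of each of sleeve, bolt, clamp, board below 0.02 m/s and angular speed of each of sleeve, bolt, clamp, board below 0.2 rad/s); the robot touches nothing.
It fails at once if the spring collet is moved by more than 20 mm (distance of collet from where it was at the start of the episode above 0.02 m).
It fails at once if the T-nut is moved by more than 20 mm (distance of nut from where it was at the start of the episode above 0.02 m).
It also fails if it takes over 120 s, if anything falls off the work surface, if the arm or the gripper's body presses on something with over 40 N, if the wrist force passes 120 N, or if a joint passes its speed limit or range.

## Robot

A 6-joint arm with a two-finger parallel gripper is mounted at the origin on a cart in front of the work surface, level with it; the furniture and walls round the work are solid. World frame = base frame: x ahead of the robot, y to its left, z up, the work surface at z = 0. Lengths are in mm, angles in rad, forces in N, time in s.
With the tool pointing down it reaches from about 350 to 975 mm from the base axis. Payload 7.1 kg.
Tool frame: the origin (TCP) lies at the very end of the fingers, on their centre line; the grasp point (between the pads) lies 19 mm behind it (ctrl.pinch_z is the distance from the TCP to the grasp point, in mm); z points along the fingers, y is the direction in which the jaws open and shut (so a half turn about z gives the same grasp; the last joint's range is limited). The gripper opens to 88 mm and grips with 3 to 60 N. Pads are 20 mm wide; open, the fingers measure 115 mm over their backs; the gripper's body (75 mm by 178 mm) begins 61 mm behind the grasp point.
Start: joints at [-1.174, 0.423, 1.63, -0, 1.089, -0.019], TCP at [252.466, -571.722, 222.675] pointing down, gripper open.
Joint ranges: [-3, 3], [-0.9, 2.11], [0.09, 2.58], [-1.31, 4.45], [0.11, 2.69], [-2.54, 2.54]. Speed limits (rad/s): [2.39, 2.39, 3.01, 3.14, 3.14, 3.14].

## Interface

Orientations are given as a rotation vector (axis times angle).
In Python, from workcell import ctrl gives the robot as it stands.
- The arm moves only by the shell command python3 -m inch 'ROWS' [OPENING]. ROWS is JSON, a list of rows, each an object with "xyz": the shift along the tool's x, y, z in cm, a list of three; "spin": the turn about the tool's z in degrees. A call has 1 to 20 rows; each row is the pose to reach, as a shift and turn from the pose measured when the call began, along the tool's axes at that moment; what a row does not reach only later rows make up. A row lasts 1/10 s, in which the tool goes at most 50 mm and 8.59 degrees, less where a joint would pass 70% of its speed; a pose out of reach is approached as far as the arm can. A call with a gripper value outside its range is refused whole. OPENING is the closure, from 0 (fully open) to 1 (shut), set as the call begins (- or left out, the last holds). The fingers move at their own pace and stop on an object; the grip force is fixed at half the most. Time passes only in rows, so rows that repeat a pose let the fingers close. It gives the time, the measured TCP pose, the force and the opening at its end, in the units of the state.
- ctrl.get_obs(): the state, without advancing time (a new reading comes with each control period).
- ctrl.get_image(name): name is "side" or "top" or "wrist"; returns the picture (384x512x3 uint8, red, green, blue); there is no depth.
- ctrl.camera_info(name): a dict with "camera_matrix" (3x3 intrinsics, pixels), "R" (3x3) and "t" (3): a world point X has camera coordinates R X + t; the wrist camera has in their place "hand_eye" (4x4, takes a point from camera to tool coordinates, whose origin is the TCP and whose axes are the flange's). Camera axes: x right, y down, z forward; pixel columns grow to the right and rows downward; lengths in mm; the calibration is good to about 2 mm. A picture is of the moment at which its call begins: read the wrist's pose just before it. camera_info takes no time and is no camera call.
- ctrl.close_job(): hands the job in, once; it reports no verdict.
The state is a dict: "t": time; "qpos": joint angles; "qvel": joint speeds; "joint_torque": joint torques, N m; "ee_pos": TCP position; "orientation": TCP orientation; "ft_force": force on the tool from outside, world axes, zero at the start; "moment": the same for the moment, N m; "width": finger opening in mm.
Only numpy, scipy, OpenCV 4.12 (cv2) and the standard library are available. Lean on these libraries where they do the work, as an engineer would, in place of code of your own. Each camera call takes 0.05 s, during which the arm holds its last target. There are 200 camera calls.

## Working session

There is one attempt and no reset: what is moved stays moved. The work goes in short steps, Python scripts to look and compute and a shell command to move; the robot and the scene stay as the last step left them, time stands still between calls to the robot, and variables do not carry over. Pictures are saved under pics/ and viewed, about 12 in all and at most 16, crops included, and the job is handed in when it is done.

```bash
mkdir -p pics; ls
python3 - <<'E'
from workcell import ctrl
import cv2,numpy as np
o=ctrl.get_obs();print({k:np.round(v,3) for k,v in o.items()},ctrl.pinch_z)
for n in("top","side"):
    cv2.imwrite(f"pics/{n}0.png",cv2.resize(ctrl.get_image(n)[:,:,::-1],None,fx=1.5,fy=1.5,interpolation=cv2.INTER_CUBIC))
for n in("top","side","wrist"):print(n,{k:np.round(v,3).tolist() for k,v in ctrl.camera_info(n).items() if k!="x"})
E
```

```text
pics
{'t': np.float64(0.0), 'qpos': array([-1.174,  0.424,  1.631,  0.   ,  1.089, -0.019]), 'qvel': array([-0.   , -0.   ,  0.   , -0.   ,  0.001,  0.002]), 'joint_torque': array([-3.0000e-03, -5.4463e+01, -2.7367e+01,  6.4000e-02,  2.3000e-02,
       -0.0000e+00]), 'ee_pos': array([ 252.265, -571.22 ,  221.927]), 'orientation': array([-3.073, -0.648,  0.   ]), 'ft_force': array([-0.116,  0.097,  1.124]), 'moment': array([ 0.   , -0.06 , -0.032]), 'width': np.float64(88.093)} 18.700000000000003
top {'camera_matrix': [[388.639, 0.0, 256.008], [0.0, 388.639, 184.602], [0.0, 0.0, 1.0]], 'R': [[0.006, -1.0, -0.002], [-0.993, -0.006, -0.122], [0.122, 0.002, -0.993]], 't': [-49.203, 544.494, 1083.434]}
side {'camera_matrix': [[435.616, 0.0, 250.362], [0.0, 435.616, 189.247], [0.0, 0.0, 1.0]], 'R': [[0.961, -0.277, 0.02], [-0.093, -0.39, -0.916], [0.261, 0.878, -0.4]], 't': [-517.287, 80.949, 1155.439]}
wrist {'camera_matrix': [[338.112, 0.0, 258.34], [0.0, 338.112, 189.006], [0.0, 0.0, 1.0]], 'hand_eye': [[-0.0, -0.953, -0.303, 84.219], [1.0, -0.0, -0.0, -0.552], [0.0, -0.303, 0.953, -162.29], [0.0, 0.0, 0.0, 1.0]]}
```

View pics/top0.png

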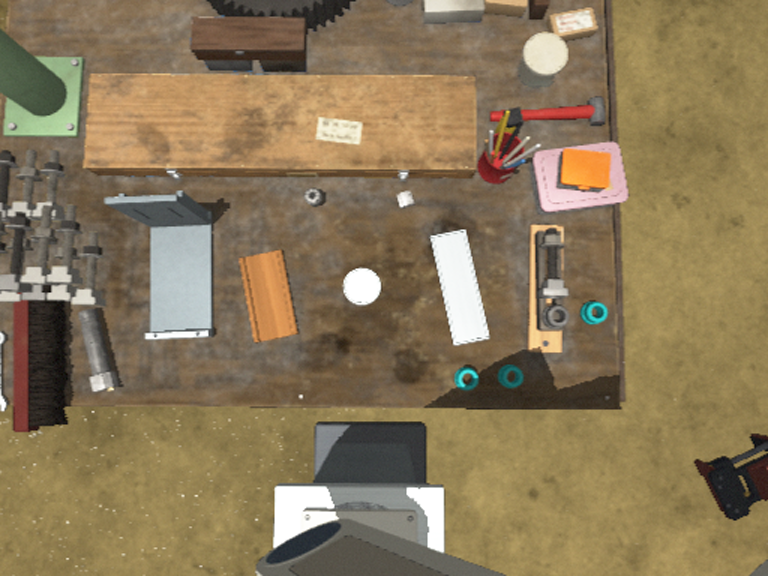

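View pics/side0.png

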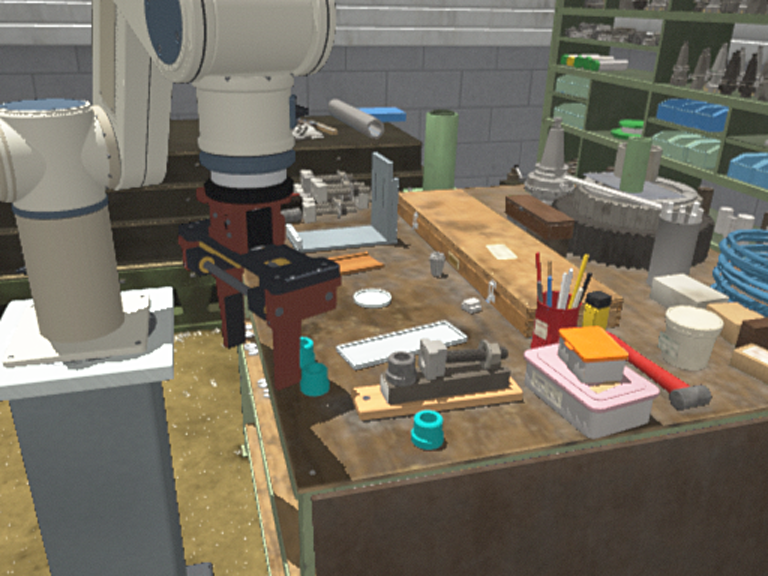

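Top view (1.5x pixels): the grey sleeve is at (557,317) on the stack. Possible look-alikes are the turquoise ones at (595,312), (467,378) and (511,376), the collet at (315,197), and the bolt washer/head at (552,288). I choose (557,317) and check it with a close crop.

```bash
cat > h.py <<'E'
from workcell import ctrl
import cv2,numpy as np
from scipy.spatial.transform import Rotation as Ro
def grab(n,fn,x0,y0,x1,y1,s):
    im=ctrl.get_image(n)[:,:,::-1]
    cv2.imwrite(fn,cv2.resize(im[y0:y1,x0:x1],None,fx=s,fy=s,interpolation=cv2.INTER_CUBIC))
def cam(n,o=None):
    c=ctrl.camera_info(n);K=np.array(c["camera_matrix"])
    if n!="wrist":return K,np.array(c["R"]),np.array(c["t"])
    o=o or ctrl.get_obs();T=np.eye(4);T[:3,:3]=Ro.from_rotvec(o["orientation"]).as_matrix();T[:3,3]=o["ee_pos"]
    M=np.linalg.inv(T@np.array(c["hand_eye"]));return K,M[:3,:3],M[:3,3]
def pt(n,u,v,z,o=None):
    K,R,t=cam(n,o);d=R.T@np.linalg.solve(K,[u,v,1.]);c=-R.T@t
    return c+d*(z-c[2])/d[2]
def px(n,X,o=None):
    K,R,t=cam(n,o);p=K@(R@np.array(X,float)+t);return p[:2]/p[2]
def show(o=None):
    o=o or ctrl.get_obs();m=Ro.from_rotvec(o["orientation"]).as_matrix()
    print("t %.2f"%o["t"],"tcp",np.round(o["ee_pos"],1),"w %.1f"%o["width"],"F",np.round(o["ft_force"],1),"\nR",np.round(m,3).tolist())
    return o,m
def plan(xyz,yaw=None):
    "tool-frame shift (cm) to reach TCP xyz and spin (deg) so jaw y axis is along world angle yaw (deg, mod 180)"
    o,m=show();s=m.T@(np.array(xyz)-o["ee_pos"])/10
    r=None
    if yaw is not None:
        d=m.T@[np.cos(np.radians(yaw)),np.sin(np.radians(yaw)),0]
        r=np.degrees(np.arctan2(-d[0],d[1]));r=(r+90)%180-90
    print("shift cm",np.round(s,2),"spin",None if r is None else round(r,1),"q6 %.2f"%o["qpos"][5])
E
python3 - <<'E'
from h import *
grab("top","pics/c1.png",285,140,425,260,5)
grab("top","pics/c2.png",65,120,265,245,4)
E
```

```text
(no output)
```

View pics/c1.png

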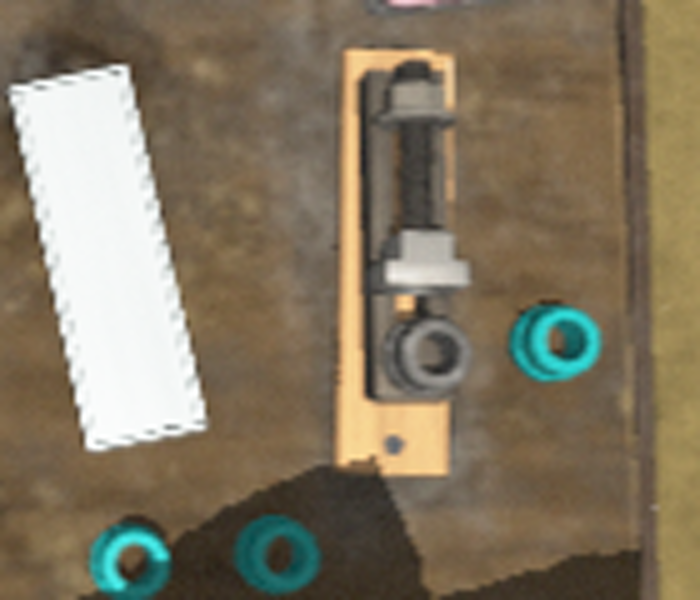

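View pics/c2.png

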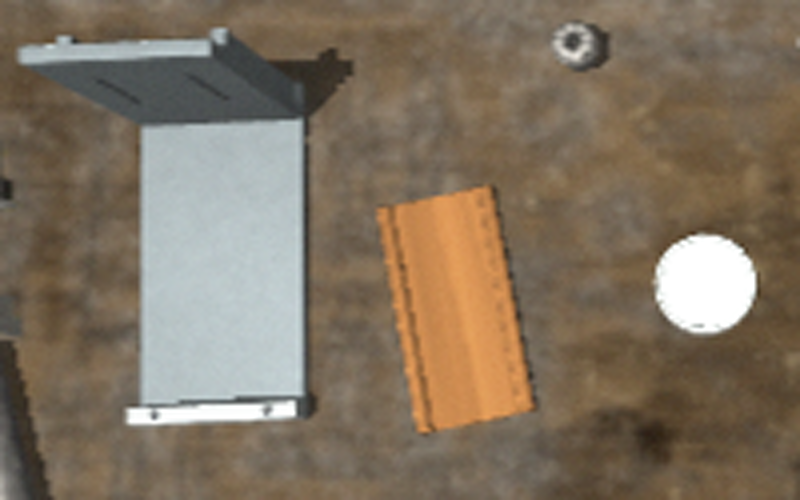

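The sleeve choice is confirmed: c1 shows grey at (435,352), with the turquoise ones apart. Now the numbers.

Run:
```python
from h import *
def P(c,u,v,z):
    x0,y0,s={1:(285,140,5),2:(65,120,4)}[c]
    return np.round(pt("top",x0+(u+.5)/s-.5,y0+(v+.5)/s-.5,z)[:2],1)
print("sleeve",P(1,435,352,82))
print("rod near head",P(1,416,222,78),"near washer",P(1,417,135,78),"head c",P(1,427,245,91),"head edges",P(1,385,275,91),P(1,468,275,91))
print("washer",P(1,378,118,68.5),P(1,456,118,68.5))
print("board",[P(1,*p,16) for p in((343,50),(455,55),(450,475),(336,470))])
print("clamp left edge",P(1,365,72,46),P(1,368,398,46),"right bottom",P(1,450,402,46))
t=[P(1,*p,9) for p in((10,87),(128,65),(207,428),(88,450))];print("tray",t,np.mean(t,0))
t=[P(2,*p,9) for p in((378,208),(492,186),(535,410),(425,432))];print("trough",t,np.mean(t,0))
print("dish",P(2,705.5,284.5,9))
print("stand base front/back corners",[P(2,*p,z) for p,z in(((142,125),10),((303,118),10),((303,397),10),((142,404),10))])
print("lip top",[P(2,*p,32) for p in((127,410),(297,402),(297,416),(127,425))],"upright top",[P(2,*p,200) for p in((20,50),(212,40),(22,64),(212,55))])
print("collet",P(2,576,42,46),"nut",np.round(pt("top",270,132.5,18),1))
```

```text
sleeve [ 471.  -361.3]
rod near head [ 542.8 -354.1] near washer [ 591.4 -356.1] head c [ 528.6 -356. ] head edges [ 512.1 -332.7] [ 512.3 -377.8]
washer [ 602.6 -337.3] [ 602.8 -380.9]
board [array([ 652.6, -331.9]), array([ 650. , -397.8]), array([ 404.3, -387.2]), array([ 406.8, -321.9])]
clamp left edge [ 633.3 -336.6] [ 447.  -333.5] right bottom [ 445.1 -379.5]
tray [array([ 630.7, -135.9]), array([ 644.3, -205.9]), array([ 430.4, -249.4]), array([ 417.3, -180.3])] [ 530.675 -192.875]
trough [array([584.6, 240.2]), array([601.5, 156.5]), array([437. , 120.8]), array([420.7, 200.1])] [510.95 179.4 ]
dish [529.3  -2. ]
stand base front/back corners [array([645.7, 417.3]), array([651.7, 298.1]), array([445.4, 289.3]), array([439.6, 406. ])]
lip top [array([434.7, 407.6]), array([441.1, 286.8]), array([431.2, 286.4]), array([424.1, 407. ])] upright top [array([652.9, 417.5]), array([659.9, 298.5]), array([644. , 415.7]), array([650.4, 298.1])]
collet [701.  92.] nut [702.4 -86.3  18. ]
```

```bash
python3 -c "
from h import *
plan([471,-361,160],87.6)"
```

```text
t 0.20 tcp [ 252.3 -571.4  222.2] w 88.1 F [-0.1  0.2  0.4] 
R [[0.915, 0.404, -0.0], [0.404, -0.915, 0.001], [-0.0, -0.001, -1.0]]
shift cm [ 28.5  -10.41   6.23] spin 26.2 q6 -0.02
```

```bash
python3 -m inch '[{"xyz":[7,-2.6,1.5],"spin":7},{"xyz":[14,-5.2,3],"spin":14},{"xyz":[20,-7.5,4.5],"spin":20},{"xyz":[25,-9.2,5.6],"spin":26},{"xyz":[28.5,-10.4,6.2],"spin":26},{"xyz":[28.5,-10.4,6.2],"spin":26},{"xyz":[28.5,-10.4,6.2],"spin":26},{"xyz":[28.5,-10.4,6.2],"spin":26}]' 0; python3 -c "
from h import *
show();grab('wrist','pics/w1.png',0,0,512,384,1.5)"
```

```text
t: 1.0
ee_pos: [471.9, -359.7, 159.8]
orientation: [-3.14, 0.054, 0.002]
ft_force: [0.1, -0.1, 0.2]
width: 87.8
t 1.00 tcp [ 471.9 -359.7  159.8] w 87.8 F [ 0.1 -0.1  0.2] 
R [[0.999, -0.035, -0.001], [-0.035, -0.999, 0.001], [-0.001, -0.001, -1.0]]
```

View pics/w1.png

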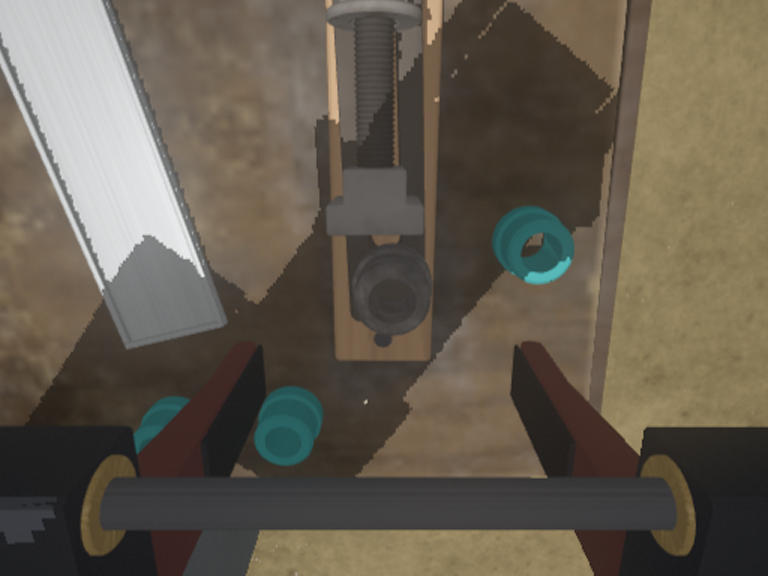

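Run:
```python
from h import *
o,m=show()
f=lambda u,v,z:np.round(pt("wrist",(u+.5)/1.5-.5,(v+.5)/1.5-.5,z,o)[:2],1)
print("sleeve",f(392,298,82),f(391,290,64),"edges",f(352,288,64),f(430,288,64))
print("rod",f(376,60,78),f(376,150,78),"head",f(327,222,68),f(423,222,68),f(375,235,68),f(375,168,91),"washer",f(328,14,68),f(422,14,68),f(375,30,68))
print("board end z16",f(336,358,16),f(433,358,16))
print("tray corners",f(128,348,9),f(226,323,9))
plan([471,-361,100])
```

```text
t 1.05 tcp [ 471.  -360.9  160.1] w 88.0 F [-0.1 -0.2  0.4] 
R [[0.999, -0.036, -0.001], [-0.036, -0.999, 0.001], [-0.001, -0.001, -1.0]]
sleeve [ 470.9 -362.1] [ 469.1 -361.7] edges [ 471.  -340.8] [ 469.5 -382.6]
rod [ 581.4 -358.8] [ 542.8 -357.1] head [ 507.9 -330.5] [ 506.2 -379.1] [ 500.3 -354.5] [ 535.7 -356.7] washer [ 602.3 -337.9] [ 600.8 -380.1] [ 595.  -358.7]
board end z16 [ 406.9 -323.2] [ 404.5 -387.6]
tray corners [ 416.  -182.2] [ 431.7 -250.8]
t 1.05 tcp [ 471.  -360.9  160.1] w 88.0 F [-0.1 -0.2  0.4] 
R [[0.999, -0.036, -0.001], [-0.036, -0.999, 0.001], [-0.001, -0.001, -1.0]]
shift cm [0.   0.01 6.01] spin None q6 0.93
```

```bash
python3 -m inch '[{"xyz":[0,0.1,4],"spin":0},{"xyz":[0,0.1,7.5],"spin":0},{"xyz":[0,0.1,9.5],"spin":0},{"xyz":[0,0.1,10.4],"spin":0},{"xyz":[0,0.1,10.4],"spin":0},{"xyz":[0,0.1,10.4],"spin":0}]' 0 && python3 -m inch '[{"xyz":[0,0,0],"spin":0},{"xyz":[0,0,0],"spin":0},{"xyz":[0,0,0],"spin":0},{"xyz":[0,0,0],"spin":0},{"xyz":[0,0,0],"spin":0},{"xyz":[0,0,0],"spin":0},{"xyz":[0,0,-0.2],"spin":0},{"xyz":[0,0,-2],"spin":0},{"xyz":[0,0,-5],"spin":0},{"xyz":[0,0,-8],"spin":0},{"xyz":[0,0,-8],"spin":0}]' 1; python3 -c "
from h import *
plan([529.3,-2,70],87.6)"
```

```text
t: 1.65
ee_pos: [470.9, -363.1, 57.1]
orientation: [3.141, -0.059, 0.0]
ft_force: [0.0, 0.0, 0.3]
width: 87.8
t: 2.75
ee_pos: [473.0, -364.6, 140.9]
orientation: [3.137, -0.059, 0.009]
ft_force: [-0.0, -0.6, -0.9]
width: 41.5
t 2.75 tcp [ 473.  -364.6  140.9] w 41.5 F [-0.  -0.6 -0.9] 
R [[0.999, -0.037, 0.005], [-0.037, -0.999, -0.004], [0.006, 0.004, -1.0]]
shift cm [  4.23 -36.48   6.97] spin 0.3 q6 0.93
```

```bash
python3 -m inch '[{"xyz":[0.5,-4,0],"spin":0},{"xyz":[1,-9,0],"spin":0},{"xyz":[1.7,-14,0],"spin":0},{"xyz":[2.2,-19,0],"spin":0},{"xyz":[2.9,-24,0],"spin":0},{"xyz":[3.4,-29,0],"spin":0},{"xyz":[4,-33,2],"spin":0},{"xyz":[4.2,-36,5],"spin":0},{"xyz":[4.2,-36.5,7],"spin":0},{"xyz":[4.2,-36.5,7],"spin":0},{"xyz":[4.2,-36.5,7],"spin":0}]'; python3 -c "
from h import *
plan([529.3,-2,16])
grab('wrist','pics/w2.png',0,0,512,384,1.5)"
```

```text
t: 3.85
ee_pos: [528.3, -1.9, 69.0]
orientation: [3.137, -0.058, 0.006]
ft_force: [0.5, -0.5, -0.5]
width: 41.5
t 3.85 tcp [528.3  -1.9  69. ] w 41.5 F [ 0.5 -0.5 -0.5] 
R [[0.999, -0.037, 0.003], [-0.037, -0.999, -0.004], [0.004, 0.004, -1.0]]
shift cm [ 0.08 -0.02  5.3 ] spin None q6 1.59
```

View pics/w2.png

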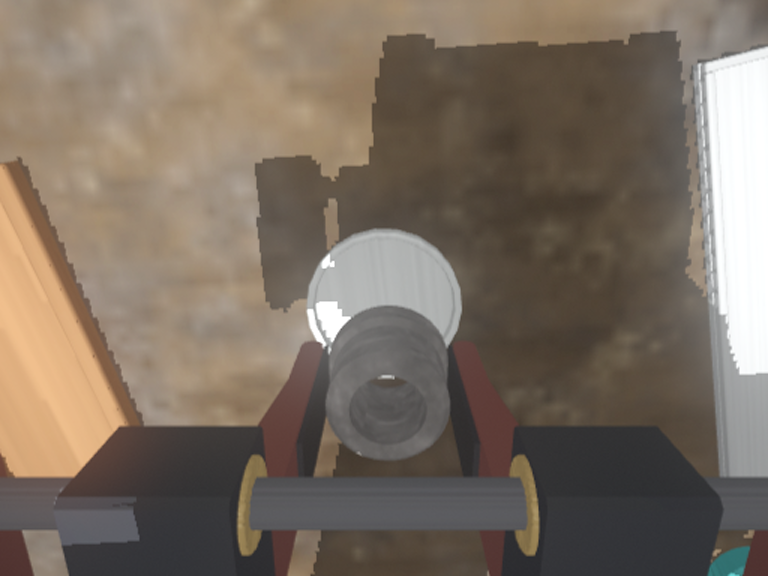

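```bash
python3 -c "
from h import *
print(px('wrist',[529.3+36.5,-2,9])*1.5, px('wrist',[529.3,34.5,9])*1.5,px('wrist',[529.3,-38.5,9])*1.5)"; python3 -m inch '[{"xyz":[0.1,0,2.5],"spin":0},{"xyz":[0.1,0,4.2],"spin":0},{"xyz":[0.1,0,5],"spin":0},{"xyz":[0.1,0,5.4],"spin":0},{"xyz":[0.1,0,5.6],"spin":0},{"xyz":[0.1,0,5.6],"spin":0}]'
```

```text
[384.98472449 233.6218272 ] [310.44178719 312.95473189] [465.84412414 307.18102971]
t: 4.5
ee_pos: [531.0, -2.9, 14.5]
orientation: [3.137, -0.06, 0.01]
ft_force: [0.3, 0.0, -1.7]
width: 41.6
```

```bash
python3 -m inch '[{"xyz":[0,0,0.1],"spin":0},{"xyz":[0,0,0.2],"spin":0},{"xyz":[0,0,0.2],"spin":0}]'
```

```text
t: 4.8
ee_pos: [531.3, -2.9, 14.1]
orientation: [3.137, -0.06, 0.012]
ft_force: [-3.7, 0.1, 13.8]
width: 41.4
```

```bash
python3 -m inch '[{"xyz":[0,0,0],"spin":0},{"xyz":[0,0,0],"spin":0},{"xyz":[0,0,0],"spin":0},{"xyz":[0,0,0],"spin":0},{"xyz":[0,0,-4],"spin":0},{"xyz":[0,0,-8],"spin":0},{"xyz":[0,0,-12],"spin":0},{"xyz":[0,0,-12],"spin":0}]' 0; python3 -c "
from h import *
plan([549,-357.2,126],87.5)"
```

```text
t: 5.6
ee_pos: [533.8, -2.4, 138.7]
orientation: [3.136, -0.06, 0.026]
ft_force: [0.6, -0.1, -0.3]
width: 87.8
t 5.60 tcp [533.8  -2.4 138.7] w 87.8 F [ 0.6 -0.1 -0.3] 
R [[0.999, -0.038, 0.016], [-0.038, -0.999, -0.005], [0.016, 0.004, -1.0]]
shift cm [ 2.85 35.39  1.47] spin 0.3 q6 1.59
```

```bash
python3 -m inch '[{"xyz":[0.3,4,0],"spin":0},{"xyz":[0.7,9,0],"spin":0},{"xyz":[1,14,0],"spin":0},{"xyz":[1.5,19,0],"spin":0},{"xyz":[2,24,0],"spin":0},{"xyz":[2.4,29,0],"spin":0},{"xyz":[2.8,33,1],"spin":0},{"xyz":[2.8,35.4,1.5],"spin":0},{"xyz":[2.8,35.4,1.5],"spin":0},{"xyz":[2.8,35.4,1.5],"spin":0},{"xyz":[2.8,35.4,1.5],"spin":0}]'; python3 -c "
from h import *
plan([549,-357.2,54],87.5)"
```

```text
t: 6.7
ee_pos: [548.4, -355.9, 125.2]
orientation: [3.137, -0.058, 0.024]
ft_force: [0.7, 0.4, 0.1]
width: 88.0
t 6.70 tcp [ 548.4 -355.9  125.2] w 88.0 F [0.7 0.4 0.1] 
R [[0.999, -0.037, 0.015], [-0.037, -0.999, -0.004], [0.015, 0.003, -1.0]]
shift cm [-0.04  0.11  7.12] spin 0.4 q6 1.01
```

```bash
python3 -m inch '[{"xyz":[0,0.1,3],"spin":0},{"xyz":[0,0.1,5.5],"spin":0},{"xyz":[0,0.1,6.7],"spin":0},{"xyz":[0,0.1,7.1],"spin":0},{"xyz":[0,0.1,7.1],"spin":0}]' && python3 -m inch '[{"xyz":[0,0,0],"spin":0},{"xyz":[0,0,0],"spin":0},{"xyz":[0,0,0],"spin":0},{"xyz":[0,0,0],"spin":0},{"xyz":[0,0,0],"spin":0},{"xyz":[0,0,0],"spin":0},{"xyz":[0,0,0],"spin":0},{"xyz":[0,0,-0.2],"spin":0},{"xyz":[0,0,-2],"spin":0},{"xyz":[0,0,-5],"spin":0},{"xyz":[0,0,-8],"spin":0},{"xyz":[0,0,-8],"spin":0}]' 1; python3 -c "
from h import *
show();grab('wrist','pics/w3.png',0,0,512,384,1.5)"
```

```text
t: 7.2
ee_pos: [549.7, -356.6, 54.3]
orientation: [3.138, -0.057, 0.024]
ft_force: [0.5, -0.1, 0.0]
width: 87.6
t: 8.4
ee_pos: [551.1, -358.1, 140.1]
orientation: [3.133, -0.057, 0.035]
ft_force: [1.7, -0.7, 1.1]
width: 0.4
t 8.40 tcp [ 551.1 -358.1  140.1] w 0.4 F [ 1.7 -0.7  1.1] 
R [[0.999, -0.036, 0.022], [-0.036, -0.999, -0.009], [0.023, 0.008, -1.0]]
```

View pics/w3.png

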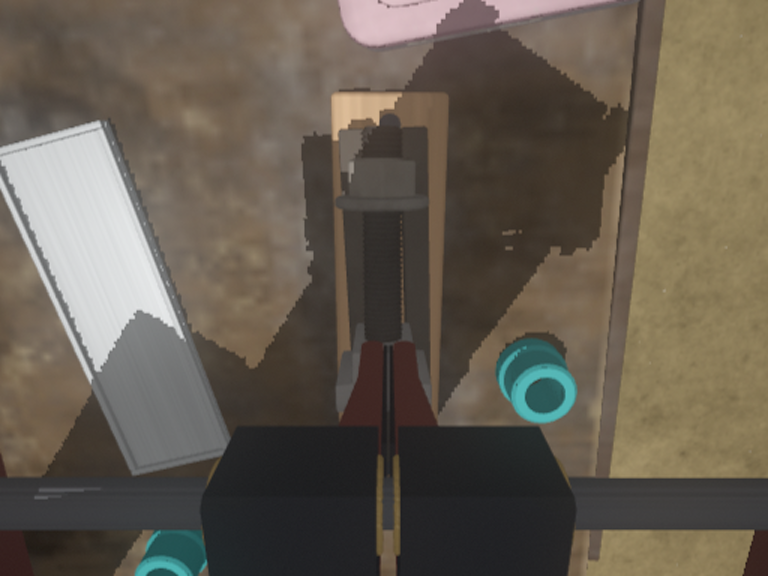

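Width is 0.4: the fingers closed empty, probably because I lifted before they had closed. The bolt still lies on the clamp. Washer is at (382,203), head at about (385,370).

```bash
python3 - <<'E'
from h import *
o,m=show()
f=lambda u,v,z:np.round(pt("wrist",(u+.5)/1.5-.5,(v+.5)/1.5-.5,z,o)[:2],1)
print("washer",f(336,203,68),f(428,203,68),"rod",f(382,230,78),f(382,320,78),"rod end",f(391,115,78))
plan([549,-358,115],87.5)
E
python3 -m inch '[{"xyz":[0,0,0],"spin":0},{"xyz":[0,0,0],"spin":0},{"xyz":[0,0,0],"spin":0}]' 0
```

```text
t 8.45 tcp [ 550.  -357.4  137.9] w 0.7 F [ 0.3 -0.1  0.4] 
R [[0.999, -0.036, 0.02], [-0.036, -0.999, -0.007], [0.02, 0.006, -1.0]]
washer [ 601.  -335.1] [ 599.4 -377.3] rod [ 589.5 -355.8] [ 546.8 -354.1] rod end [ 638.1 -361.5]
t 8.45 tcp [ 550.  -357.4  137.9] w 0.7 F [ 0.3 -0.1  0.4] 
R [[0.999, -0.036, 0.02], [-0.036, -0.999, -0.007], [0.02, 0.006, -1.0]]
shift cm [-0.15  0.05  2.29] spin 0.4 q6 1.01
t: 8.75
ee_pos: [549.5, -357.0, 137.0]
orientation: [3.135, -0.057, 0.029]
ft_force: [-0.1, 0.3, -0.1]
width: 21.2
```

```bash
python3 -m inch '[{"xyz":[0,0,0],"spin":0},{"xyz":[-0.1,0,1],"spin":0},{"xyz":[-0.1,0,3],"spin":0},{"xyz":[-0.1,0,6],"spin":0},{"xyz":[-0.1,0,7.8],"spin":0},{"xyz":[-0.1,0,8.4],"spin":0},{"xyz":[-0.1,0,8.4],"spin":0}]' 0.4 && python3 -m inch '[{"xyz":[0,0,0],"spin":0},{"xyz":[0,0,0],"spin":0},{"xyz":[0,0,0],"spin":0},{"xyz":[0,0,0],"spin":0},{"xyz":[0,0,0],"spin":0},{"xyz":[0,0,0],"spin":0},{"xyz":[0,0,0],"spin":0},{"xyz":[0,0,0],"spin":0},{"xyz":[0,0,0],"spin":0},{"xyz":[0,0,0],"spin":0}]' 1
```

```text
t: 9.45
ee_pos: [549.5, -357.1, 51.7]
orientation: [3.137, -0.057, 0.026]
ft_force: [-0.1, -0.3, 0.2]
width: 52.7
t: 10.45
ee_pos: [549.8, -357.2, 52.3]
orientation: [3.136, -0.057, 0.027]
ft_force: [-0.9, 0.5, 5.8]
width: 18.5
```

```bash
python3 -m inch '[{"xyz":[0,0,-1],"spin":0},{"xyz":[0,0,-4],"spin":0},{"xyz":[0,0,-8],"spin":0},{"xyz":[0,0,-10],"spin":0},{"xyz":[0,0,-10],"spin":0}]'; python3 -c "
from h import *
plan([491.5,175,130],103)"
```

```text
t: 10.95
ee_pos: [549.5, -357.8, 155.5]
orientation: [3.133, -0.057, 0.034]
ft_force: [-0.0, 0.1, -3.5]
width: 18.4
t 10.95 tcp [ 549.5 -357.8  155.5] w 18.4 F [-0.   0.1 -3.5] 
R [[0.999, -0.037, 0.022], [-0.036, -0.999, -0.008], [0.022, 0.007, -1.0]]
shift cm [ -7.79 -53.05   1.99] spin -15.1 q6 1.01
```

```bash
python3 -m inch '[{"xyz":[-0.6,-4,0],"spin":-1},{"xyz":[-1.2,-8.5,0],"spin":-3},{"xyz":[-1.9,-13,0],"spin":-4},{"xyz":[-2.5,-17.5,0],"spin":-6},{"xyz":[-3.2,-22,0],"spin":-7},{"xyz":[-3.9,-26.5,0],"spin":-8},{"xyz":[-4.5,-31,0],"spin":-9},{"xyz":[-5.2,-35.5,0],"spin":-11},{"xyz":[-5.8,-40,0],"spin":-12},{"xyz":[-6.5,-44.5,0.5],"spin":-13},{"xyz":[-7.1,-48.5,1],"spin":-14},{"xyz":[-7.6,-51.5,1.6],"spin":-15},{"xyz":[-7.8,-53,2],"spin":-15},{"xyz":[-7.8,-53,2],"spin":-15},{"xyz":[-7.8,-53,2],"spin":-15},{"xyz":[-7.8,-53,2],"spin":-15}]'; python3 -c "
from h import *
plan([491.5,175,30],103)
grab('wrist','pics/w4.png',0,0,512,384,1.5)"
```

```text
t: 12.55
ee_pos: [491.3, 173.3, 129.6]
orientation: [3.111, 0.35, 0.031]
ft_force: [-0.9, -0.3, -4.1]
width: 18.3
t 12.55 tcp [491.3 173.3 129.6] w 18.3 F [-0.9 -0.3 -4.1] 
R [[0.975, 0.222, 0.021], [0.222, -0.975, -0.009], [0.019, 0.013, -1.0]]
shift cm [-0.13 -0.29  9.96] spin -0.2 q6 1.69
```

View pics/w4.png

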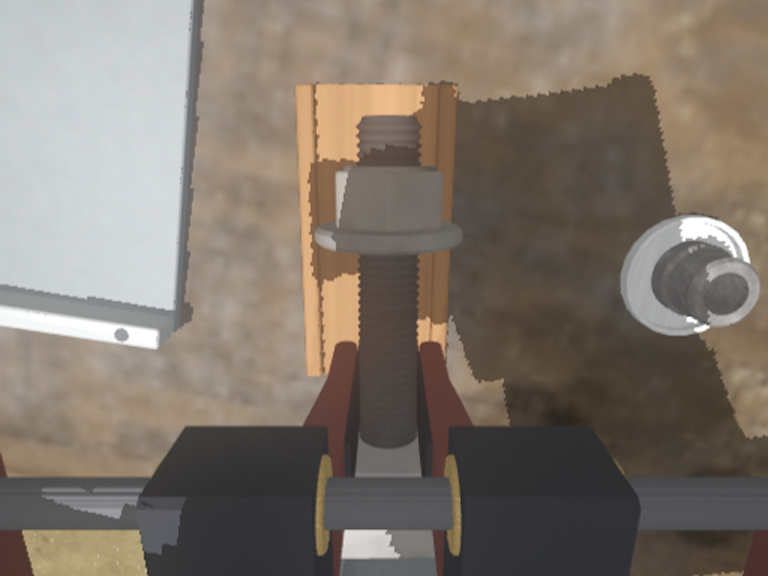

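Run:
```python
from h import *
o,m=show()
f=lambda u,v,z:np.round(pt("wrist",(u+.5)/1.5-.5,(v+.5)/1.5-.5,z,o)[:2],1)
a,b=f(296,85,9),f(459,84,9);n=f(306,375,9)
print(a,b,(a+b)/2,n,"axis deg",np.degrees(np.arctan2(*(a-n)[::-1])))
d=(a-n)/np.linalg.norm(a-n);c=(a+b)/2-85*d;print("centre",c,"tcp",c-20*d)
print("washer",f(388,236,150),"dish",f(684,274,9))
plan(list(c-20*d)+[30],103)
```

```text
t 12.60 tcp [491.5 173.3 129.8] w 18.4 F [ 0.2  0.3 -2.5] 
R [[0.975, 0.222, 0.021], [0.222, -0.975, -0.008], [0.019, 0.013, -1.0]]
[583.5 242.6] [603.  159.4] [593.25 201.  ] [419.9 207.9] axis deg 11.97511686770146
centre [510.09978675 183.36361614] tcp [490.53503069 179.21387876]
washer [542.6 185.9] dish [531.9   3.4]
t 12.60 tcp [491.5 173.3 129.8] w 18.4 F [ 0.2  0.3 -2.5] 
R [[0.975, 0.222, 0.021], [0.222, -0.975, -0.008], [0.019, 0.013, -1.0]]
shift cm [-0.15 -0.73  9.97] spin -0.2 q6 1.69
```

```bash
python3 -m inch '[{"xyz":[-0.15,-0.5,3],"spin":0},{"xyz":[-0.15,-0.5,6.5],"spin":0},{"xyz":[-0.15,-0.5,9.5],"spin":0},{"xyz":[-0.15,-0.5,11],"spin":0},{"xyz":[-0.15,-0.5,11.5],"spin":0},{"xyz":[-0.15,-0.5,11.8],"spin":0},{"xyz":[-0.15,-0.5,11.8],"spin":0}]' && python3 -m inch '[{"xyz":[0,0,0.1],"spin":0},{"xyz":[0,0,0.2],"spin":0},{"xyz":[0,0,0.2],"spin":0}]'
```

```text
t: 13.3
ee_pos: [492.2, 176.9, 12.5]
orientation: [3.111, 0.349, 0.034]
ft_force: [-0.4, 0.2, -4.6]
width: 18.3
t: 13.6
ee_pos: [492.7, 177.0, 11.1]
orientation: [3.112, 0.349, 0.036]
ft_force: [-0.7, 1.1, -3.2]
width: 18.6
```

```bash
python3 -m inch '[{"xyz":[0,0,0.1],"spin":0},{"xyz":[0,0,0.15],"spin":0},{"xyz":[0,0,0.15],"spin":0}]'
```

```text
t: 13.9
ee_pos: [492.8, 177.1, 9.9]
orientation: [3.112, 0.349, 0.036]
ft_force: [-1.7, -0.1, 0.8]
width: 19.0
```

```bash
python3 -m inch '[{"xyz":[0,0,0],"spin":0},{"xyz":[0,0,0],"spin":0},{"xyz":[0,0,0],"spin":0},{"xyz":[0,0,0],"spin":0},{"xyz":[0,0,-1],"spin":0},{"xyz":[0,0,-5],"spin":0},{"xyz":[0,0,-9],"spin":0},{"xyz":[0,0,-13],"spin":0},{"xyz":[0,0,-13],"spin":0}]' 0.63; python3 -c "
from h import *
plan([540,-358,150],87.5)
grab('wrist','pics/w5.png',0,0,512,384,1.2)"
```

```text
t: 14.8
ee_pos: [492.9, 179.3, 145.4]
orientation: [3.114, 0.349, 0.051]
ft_force: [-0.3, 0.2, 0.6]
width: 32.6
t 14.80 tcp [492.9 179.3 145.4] w 32.6 F [-0.3  0.2  0.6] 
R [[0.975, 0.221, 0.033], [0.222, -0.975, -0.004], [0.032, 0.012, -0.999]]
shift cm [-7.3  53.44 -0.06] spin 15.3 q6 1.70
```

View pics/w5.png

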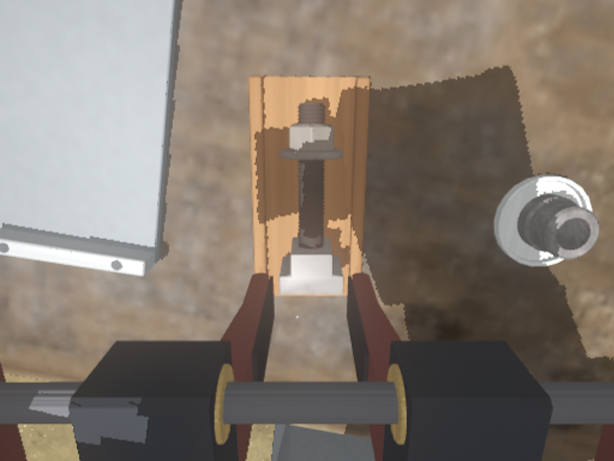

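The bolt lies in the trough (head at (311,275), washer at (312,154)) and the sleeve is in the dish. I need its position along the trough.

Run:
```python
from h import *
o,m=show()
f=lambda u,v,z:np.round(pt("wrist",(u+.5)/1.2-.5,(v+.5)/1.2-.5,z,o)[:2],1)
a,b=f(249,77,9),f(370,77,9);e=(a+b)/2
th=np.radians(12.5);d=np.array([np.cos(th),np.sin(th)]);n=np.array([-d[1],d[0]])
for nm,p in dict(rodend=f(313,103,28),washer=f(312,158,30),headtopnear=f(311,278,48),headbot=f(311,295,15)).items():
    print(nm,p,"along from centre",round((p-e)@d+85,1),"across",round((p-e)@n,1))
print(e)
```

```text
t 14.85 tcp [491.4 178.8 143. ] w 32.5 F [-0.4 -0.4 -0.2] 
R [[0.975, 0.222, 0.03], [0.222, -0.975, -0.005], [0.028, 0.012, -1.0]]
rodend [574.1 195. ] along from centre 67.5 across -2.1
washer [539.1 187.7] along from centre 31.7 across -1.7
headtopnear [460.7 170.8] along from centre -48.5 across -1.2
headbot [432.9 164. ] along from centre -77.1 across -1.8
[590.75 200.85]
```

```bash
python3 -m inch '[{"xyz":[-0.5,4,0],"spin":1},{"xyz":[-1.2,8.5,0],"spin":3},{"xyz":[-1.9,13,0],"spin":4},{"xyz":[-2.5,17.5,0],"spin":6},{"xyz":[-3.2,22,0],"spin":7},{"xyz":[-3.8,26.5,0],"spin":8},{"xyz":[-4.4,31,0],"spin":9},{"xyz":[-5,35.5,0],"spin":11},{"xyz":[-5.6,40,0],"spin":12},{"xyz":[-6.2,44.5,0],"spin":13},{"xyz":[-6.8,48.5,0],"spin":14},{"xyz":[-7.2,51.5,0],"spin":15},{"xyz":[-7.3,53.4,0],"spin":15.3},{"xyz":[-7.3,53.4,0],"spin":15.3},{"xyz":[-7.3,53.4,0],"spin":15.3},{"xyz":[-7.3,53.4,0],"spin":15.3}]' 0; python3 -c "
from h import *
plan([532,-358,60],87.5)
grab('wrist','pics/w6.png',0,0,512,384,1.5)"
```

```text
t: 16.45
ee_pos: [538.0, -356.7, 146.5]
orientation: [3.137, -0.067, 0.045]
ft_force: [-0.5, 0.2, 0.1]
width: 87.7
t 16.45 tcp [ 538.  -356.7  146.5] w 87.7 F [-0.5  0.2  0.1] 
R [[0.999, -0.043, 0.028], [-0.043, -0.999, -0.004], [0.029, 0.003, -1.0]]
shift cm [-0.84  0.13  8.63] spin 0.1 q6 0.99
```

View pics/w6.png

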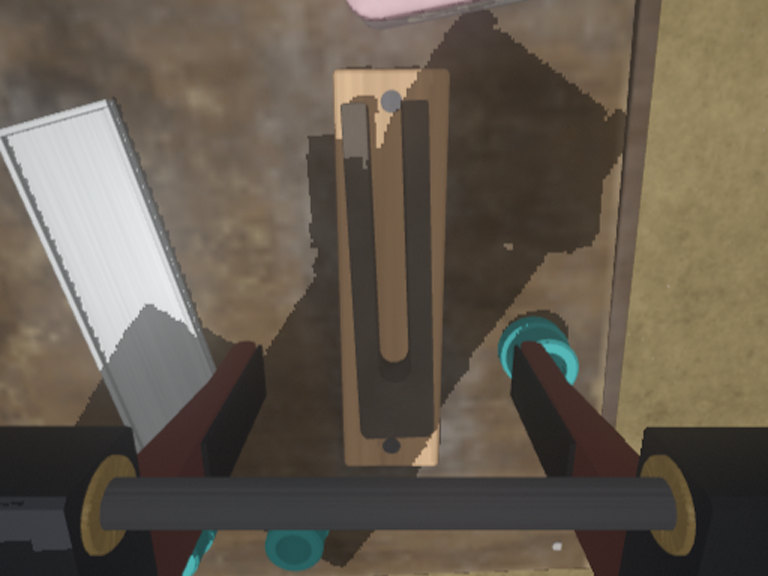

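Run:
```python
from h import *
o,m=show()
f=lambda u,v,z:np.round(pt("wrist",(u+.5)/1.5-.5,(v+.5)/1.5-.5,z,o)[:2],1)
c=[f(*p,46) for p in((341,103),(428,100),(436,437),(360,437))];print(c,np.mean(c,0))
b=[f(*p,16) for p in((333,70),(449,70),(438,466),(346,466))];print(b,np.mean(b,0))
print("tray far",f(0,132,9),f(109,100,9))
plan([530,-357,25],87.5)
```

```text
t 16.50 tcp [ 538.2 -356.7  146.8] w 87.5 F [ 0.2 -0.  -0.6] 
R [[0.999, -0.042, 0.029], [-0.042, -0.999, -0.004], [0.029, 0.003, -1.0]]
[array([ 635.2, -337.2]), array([ 634.8, -380.2]), array([ 445.2, -381. ]), array([ 447.2, -335.7])] [ 540.6   -358.525]
[array([ 654.2, -331.6]), array([ 651.5, -394.3]), array([ 403.4, -384.5]), array([ 406.2, -322.4])] [ 528.825 -358.2  ]
tray far [ 630.3 -139. ] [ 644.8 -204.3]
t 16.50 tcp [ 538.2 -356.7  146.8] w 87.5 F [ 0.2 -0.  -0.6] 
R [[0.999, -0.042, 0.029], [-0.042, -0.999, -0.004], [0.029, 0.003, -1.0]]
shift cm [-1.17  0.03 12.15] spin 0.1 q6 0.99
```

```bash
python3 -m inch '[{"xyz":[-0.4,0.1,4],"spin":0},{"xyz":[-0.8,0.1,8],"spin":0},{"xyz":[-1.1,0.1,11],"spin":0},{"xyz":[-1.1,0.1,12.1],"spin":0},{"xyz":[-1.1,0.1,12.1],"spin":0},{"xyz":[-1.1,0.1,12.1],"spin":0}]' && python3 -m inch '[{"xyz":[0,0,0],"spin":0},{"xyz":[0,0,0],"spin":0},{"xyz":[0,0,0],"spin":0},{"xyz":[0,0,0],"spin":0},{"xyz":[0,0,0],"spin":0},{"xyz":[0,0,0],"spin":0},{"xyz":[0,0,0],"spin":0},{"xyz":[0,0,0],"spin":0},{"xyz":[0,0,0],"spin":0}]' 1
```

```text
t: 17.1
ee_pos: [531.7, -358.0, 26.8]
orientation: [3.136, -0.066, 0.048]
ft_force: [0.0, 0.5, 0.9]
width: 87.8
t: 18.0
ee_pos: [531.7, -358.2, 26.9]
orientation: [3.135, -0.066, 0.048]
ft_force: [-1.2, -1.0, 1.5]
width: 43.8
```

```bash
python3 -m inch '[{"xyz":[0,0,-1],"spin":0},{"xyz":[0,0,-4],"spin":0},{"xyz":[0,0,-7],"spin":0},{"xyz":[0,0,-9],"spin":0},{"xyz":[0,0,-9],"spin":0}]'; python3 -c "
from h import *
plan([522,-195,70],101.6)"
```

```text
t: 18.5
ee_pos: [530.2, -358.3, 119.6]
orientation: [3.133, -0.066, 0.054]
ft_force: [0.1, -0.9, -5.9]
width: 43.8
t 18.50 tcp [ 530.2 -358.3  119.6] w 43.8 F [ 0.1 -0.9 -5.9] 
R [[0.999, -0.042, 0.034], [-0.042, -0.999, -0.008], [0.034, 0.007, -0.999]]
shift cm [ -1.67 -16.32   4.8 ] spin -14.0 q6 0.98
```

```bash
python3 -m inch '[{"xyz":[-0.3,-3,0],"spin":-3},{"xyz":[-0.7,-7,0],"spin":-6},{"xyz":[-1,-11,0.5],"spin":-9},{"xyz":[-1.5,-14.5,2],"spin":-12},{"xyz":[-1.7,-16.3,4],"spin":-14},{"xyz":[-1.7,-16.3,4.8],"spin":-14},{"xyz":[-1.7,-16.3,4.8],"spin":-14},{"xyz":[-1.7,-16.3,4.8],"spin":-14}]'; python3 -c "
from h import *
plan([522,-195,16],101.6)
grab('wrist','pics/w7.png',0,0,512,384,1.5)"
```

```text
t: 19.3
ee_pos: [521.9, -195.9, 69.8]
orientation: [3.114, 0.315, 0.051]
ft_force: [-0.3, -0.6, -5.6]
width: 44.0
t 19.30 tcp [ 521.9 -195.9   69.8] w 44.0 F [-0.3 -0.6 -5.6] 
R [[0.979, 0.2, 0.034], [0.2, -0.98, -0.008], [0.031, 0.015, -0.999]]
shift cm [-0.14 -0.16  5.37] spin -0.0 q6 0.98
```

View pics/w7.png

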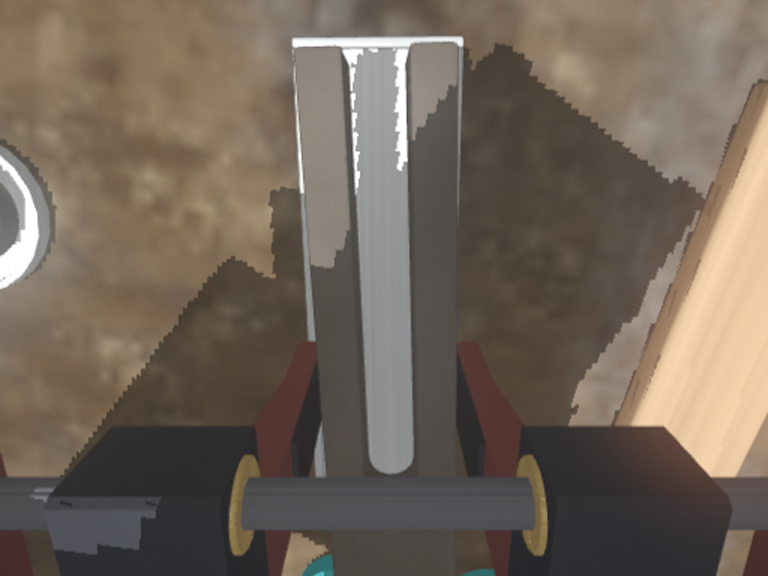

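Run:
```python
from h import *
o,m=show()
f=lambda u,v,z:np.round(pt("wrist",(u+.5)/1.5-.5,(v+.5)/1.5-.5,z,o)[:2],1)
th=np.radians(11.6);d=np.array([np.cos(th),np.sin(th)]);n=np.array([-d[1],d[0]])
a,b=f(293,40,9),f(463,38,9);c,e=f(294,47,89),f(461,42,89)
tc=(a+b)/2-110*d;cc=(c+e)/2-95*d
print(a,b,tc,"clamp",c,e,cc,"along",(cc-tc)@d,"across",(cc-tc)@n,"clamp yaw",np.degrees(np.arctan2(*(c-e)[::-1]))-90)
```

```text
t 19.35 tcp [ 522.2 -196.2   70.2] w 44.0 F [-0.5 -0.3 -5.2] 
R [[0.979, 0.2, 0.035], [0.2, -0.98, -0.008], [0.032, 0.015, -0.999]]
[ 630.3 -135.1] [ 645.  -202.8] [ 529.89672254 -191.06857133] clamp [ 617.5 -150.5] [ 627.6 -193.5] [ 529.49035129 -191.10240251] along -0.40487392844539954 across 0.04857209802606062 clamp yaw 13.218237398999335
```

```bash
python3 -m inch '[{"xyz":[-0.1,0,2.5],"spin":0},{"xyz":[-0.2,0,4.2],"spin":0},{"xyz":[-0.2,0,5],"spin":0},{"xyz":[-0.2,0,5.4],"spin":0},{"xyz":[-0.2,0,5.4],"spin":0}]' && python3 -m inch '[{"xyz":[0,0,0.1],"spin":0},{"xyz":[0,0,0.2],"spin":0},{"xyz":[0,0,0.2],"spin":0}]'
```

```text
t: 19.85
ee_pos: [522.4, -197.6, 16.4]
orientation: [3.113, 0.313, 0.053]
ft_force: [-0.6, 0.3, -6.0]
width: 44.0
t: 20.15
ee_pos: [523.2, -198.0, 15.1]
orientation: [3.112, 0.313, 0.056]
ft_force: [1.3, -1.1, -3.8]
width: 44.3
```

```bash
python3 -m inch '[{"xyz":[0,0,0.1],"spin":0},{"xyz":[0,0,0.15],"spin":0},{"xyz":[0,0,0.15],"spin":0}]'
```

```text
t: 20.45
ee_pos: [523.3, -198.0, 15.0]
orientation: [3.112, 0.313, 0.056]
ft_force: [-5.4, 0.8, 10.5]
width: 44.2
```

```bash
python3 -m inch '[{"xyz":[0,0,0],"spin":0},{"xyz":[0,0,0],"spin":0},{"xyz":[0,0,0],"spin":0},{"xyz":[0,0,0],"spin":0},{"xyz":[0,0,-2],"spin":0},{"xyz":[0,0,-6],"spin":0},{"xyz":[0,0,-10],"spin":0},{"xyz":[0,0,-14],"spin":0},{"xyz":[0,0,-14],"spin":0}]' 0
python3 - <<'E'
from h import *
for p in((541,210),(627,200),(560,187)):
    print([np.round(pt("top",p[0]/1.5,p[1]/1.5,z)[:2]).tolist() for z in(0,60,100)])
# orange box / pink box heights from side: lid corner px
print("side", [np.round(px("side",[690,-345,z])*1.5) for z in (0,40,60,80,100)],[np.round(px("side",[715,-370,z])*1.5) for z in (60,100,120)])
plan([616,-362,120],87.6)
E
```

```text
t: 21.35
ee_pos: [521.2, -197.9, 160.0]
orientation: [3.108, 0.313, 0.069]
ft_force: [0.9, 0.0, 0.1]
width: 87.8
[[686.0, -359.0], [671.0, -343.0], [661.0, -332.0]]
[[707.0, -532.0], [691.0, -506.0], [681.0, -489.0]]
[[733.0, -398.0], [716.0, -380.0], [705.0, -368.0]]
side [array([528., 379.]), array([531., 357.]), array([533., 346.]), array([534., 335.]), array([536., 323.])] [array([555., 352.]), array([559., 328.]), array([561., 316.])]
t 21.35 tcp [ 521.2 -197.9  160. ] w 87.8 F [0.9 0.  0.1] 
R [[0.979, 0.199, 0.046], [0.2, -0.98, -0.013], [0.042, 0.022, -0.999]]
shift cm [ 5.83 17.87  4.64] spin 13.9 q6 0.98
```

```bash
python3 -m inch '[{"xyz":[1,4,0],"spin":3},{"xyz":[2.4,8,0],"spin":6},{"xyz":[3.6,11.5,1],"spin":9},{"xyz":[4.8,15,2.5],"spin":12},{"xyz":[5.8,17.8,4],"spin":13.9},{"xyz":[5.8,17.8,4.6],"spin":13.9},{"xyz":[5.8,17.8,4.6],"spin":13.9},{"xyz":[5.8,17.8,4.6],"spin":13.9}]'; python3 -c "
from h import *
plan([616,-362,4],87.6)
grab('wrist','pics/w8.png',0,0,512,384,1.2)"
```

```text
t: 22.15
ee_pos: [614.6, -360.2, 119.6]
orientation: [3.129, -0.065, 0.069]
ft_force: [0.5, 0.5, -0.2]
width: 88.0
t 22.15 tcp [ 614.6 -360.2  119.6] w 88.0 F [ 0.5  0.5 -0.2] 
R [[0.998, -0.042, 0.044], [-0.041, -0.999, -0.012], [0.044, 0.01, -0.999]]
shift cm [-0.37  0.06 11.56] spin 0.0 q6 1.05
```

View pics/w8.png

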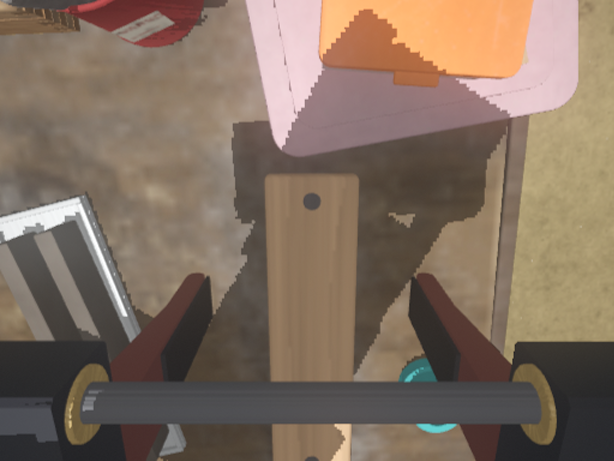

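```bash
python3 -m inch '[{"xyz":[-0.1,0.1,4],"spin":0},{"xyz":[-0.3,0.1,8],"spin":0},{"xyz":[-0.4,0.1,10.5],"spin":0},{"xyz":[-0.4,0.1,11.3],"spin":0},{"xyz":[-0.4,0.1,11.5],"spin":0},{"xyz":[-0.4,0.1,11.5],"spin":0}]' && python3 -m inch '[{"xyz":[0,0,0],"spin":0},{"xyz":[0,0,0],"spin":0},{"xyz":[0,0,0],"spin":0},{"xyz":[0,0,0],"spin":0},{"xyz":[0,0,0],"spin":0},{"xyz":[0,0,0],"spin":0}]' 1
```

```text
t: 22.8
ee_pos: [617.1, -362.7, 6.8]
orientation: [3.128, -0.064, 0.073]
ft_force: [0.1, -0.4, 0.2]
width: 87.7
t: 23.4
ee_pos: [617.6, -363.0, 7.8]
orientation: [3.127, -0.064, 0.075]
ft_force: [-0.6, 0.1, 5.3]
width: 63.5
```

```bash
python3 -m inch '[{"xyz":[0,0,-1],"spin":0},{"xyz":[-0.3,0,-4],"spin":0},{"xyz":[-1,0,-7],"spin":0},{"xyz":[-2,0,-10],"spin":0},{"xyz":[-3.2,0,-12],"spin":0},{"xyz":[-4.2,0,-13.5],"spin":0},{"xyz":[-4.2,0,-13.5],"spin":0},{"xyz":[-4.2,0,-13.5],"spin":0}]';  python3 -c "
from h import *
show()
grab('side','pics/s1.png',130,130,400,310,2.8)"
```

```text
t: 24.2
ee_pos: [569.3, -359.5, 140.8]
orientation: [3.127, -0.064, 0.076]
ft_force: [-0.5, 0.7, -2.9]
width: 63.7
t 24.20 tcp [ 569.3 -359.5  140.8] w 63.7 F [-0.5  0.7 -2.9] 
R [[0.998, -0.041, 0.048], [-0.041, -0.999, -0.014], [0.049, 0.012, -0.999]]
```

View pics/s1.png

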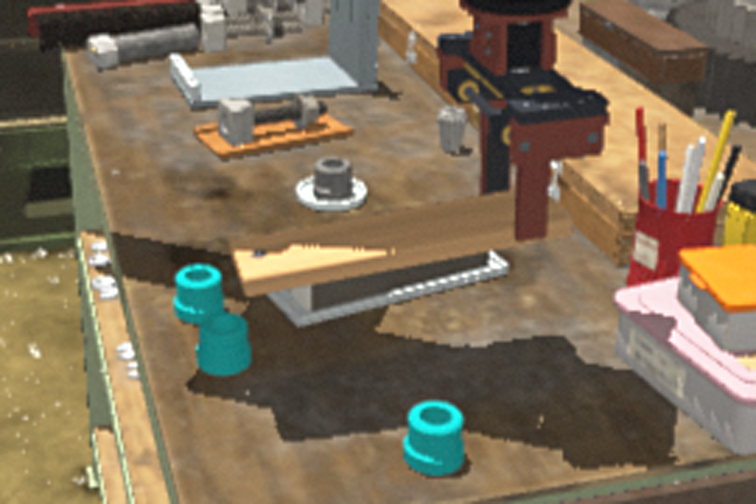

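Run:
```python
from h import *
g=np.array([567.5,-359.5,148.])
for a in(0,5,10,15,20,30):
    t=np.radians(a);c=g+np.array([-213*np.cos(t),0,-213*np.sin(t)])
    P=[c+[0,s*32+9,0]+np.array([np.sin(t),0,-np.cos(t)])*8 for s in(-1,1)]
    print(a,[np.round((px("side",p)-[130,130])*2.8) for p in P])
```

```text
0 [array([240., 264.]), array([222., 224.])]
5 [array([242., 287.]), array([225., 246.])]
10 [array([247., 308.]), array([229., 267.])]
15 [array([254., 329.]), array([236., 287.])]
20 [array([262., 349.]), array([244., 306.])]
30 [array([285., 384.]), array([265., 340.])]
```

The board (near end at (245,295)) droops only about 7 degrees: pad friction nearly holds it. I'll ratchet it down with sharp up/down moves at height.

```bash
python3 -m inch '[{"xyz":[0,0,-4],"spin":0},{"xyz":[0,0,-9],"spin":0},{"xyz":[0,0,-12],"spin":0},{"xyz":[0,0,-7],"spin":0},{"xyz":[0,0,-12],"spin":0},{"xyz":[0,0,-7],"spin":0},{"xyz":[0,0,-12],"spin":0},{"xyz":[0,0,-7],"spin":0},{"xyz":[0,0,-12],"spin":0},{"xyz":[0,0,-7],"spin":0},{"xyz":[0,0,-12],"spin":0},{"xyz":[0,0,-12],"spin":0},{"xyz":[0,0,-12],"spin":0}]';  python3 -c "
from h import *
show()
grab('side','pics/s2.png',130,100,400,280,2.2)"
```

```text
t: 25.55
ee_pos: [564.5, -357.9, 259.5]
orientation: [3.127, -0.064, 0.075]
ft_force: [0.1, 0.6, -2.2]
width: 63.0
t 25.55 tcp [ 564.5 -357.9  259.5] w 63.0 F [ 0.1  0.6 -2.2] 
R [[0.998, -0.041, 0.048], [-0.04, -0.999, -0.014], [0.048, 0.012, -0.999]]
```

View pics/s2.png

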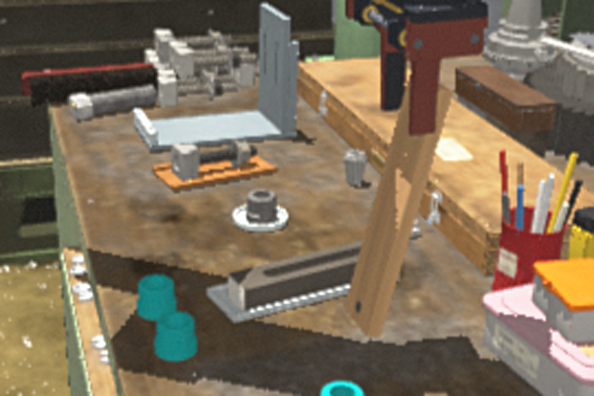

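Run:
```python
from h import *
g=np.array([564.5,-358,267.])   # pivot approx near board section (TCP + ~8)
for a in(55,60,65,70,75,80):
    t=np.radians(a);c=g+np.array([-213*np.cos(t),0,-213*np.sin(t)])
    P=[c+[0,s*32+9,0]+np.array([np.sin(t),0,-np.cos(t)])*w for s,w in((-1,8),(-1,-8),(1,-8))]
    print(a,[np.round((px("side",p)-[130,100])*2.2) for p in P], c.round())
L=[[442,347],[429.5,347]]
plan([564,-358,270])
```

```text
55 [array([287., 310.]), array([274., 303.]), array([256., 272.])] [ 442. -358.   93.]
60 [array([303., 316.]), array([289., 311.]), array([270., 279.])] [ 458. -358.   83.]
65 [array([319., 321.]), array([305., 317.]), array([285., 285.])] [ 474. -358.   74.]
70 [array([336., 325.]), array([322., 322.]), array([301., 290.])] [ 492. -358.   67.]
75 [array([353., 327.]), array([339., 325.]), array([317., 293.])] [ 509. -358.   61.]
80 [array([371., 327.]), array([356., 327.]), array([333., 295.])] [ 528. -358.   57.]
t 25.60 tcp [ 563.8 -357.5  259.4] w 62.7 F [-0.2 -0.3 -3. ] 
R [[0.998, -0.041, 0.047], [-0.04, -0.999, -0.013], [0.048, 0.011, -0.999]]
shift cm [ 0.08  0.07 -1.06] spin None q6 1.01
```

```bash
python3 -m inch '[{"xyz":[0,0,-1.5],"spin":0},{"xyz":[0,0,-3.5],"spin":0},{"xyz":[0,0,-5],"spin":0},{"xyz":[0,0,-5.5],"spin":0},{"xyz":[0,0,-5.5],"spin":0}]';  python3 -c "
from h import *
plan([520,0,315],90)
plan([495,349.8,315],92.65)"
```

```text
t: 26.1
ee_pos: [561.4, -356.9, 315.9]
orientation: [3.126, -0.064, 0.077]
ft_force: [-0.2, 0.4, -3.5]
width: 63.0
t 26.10 tcp [ 561.4 -356.9  315.9] w 63.0 F [-0.2  0.4 -3.5] 
R [[0.998, -0.041, 0.049], [-0.04, -0.999, -0.015], [0.05, 0.013, -0.999]]
shift cm [ -5.57 -35.49  -0.64] spin -2.3 q6 1.02
t 26.10 tcp [ 561.4 -356.9  315.9] w 63.0 F [-0.2  0.4 -3.5] 
R [[0.998, -0.041, 0.049], [-0.04, -0.999, -0.015], [0.05, 0.013, -0.999]]
shift cm [ -9.48 -70.34  -1.28] spin -5.0 q6 1.02
```

```bash
python3 -m inch '[{"xyz":[-0.3,-2,0],"spin":0},{"xyz":[-0.8,-6,-0.1],"spin":0},{"xyz":[-1.4,-10,-0.2],"spin":-1},{"xyz":[-1.9,-14,-0.2],"spin":-1},{"xyz":[-2.4,-18,-0.3],"spin":-1},{"xyz":[-3,-22,-0.4],"spin":-2},{"xyz":[-3.5,-26,-0.5],"spin":-2},{"xyz":[-4,-30,-0.5],"spin":-2},{"xyz":[-4.6,-34,-0.6],"spin":-2},{"xyz":[-5.1,-38,-0.7],"spin":-3},{"xyz":[-5.7,-42,-0.8],"spin":-3},{"xyz":[-6.2,-46,-0.8],"spin":-3},{"xyz":[-6.7,-50,-0.9],"spin":-4},{"xyz":[-7.3,-54,-1],"spin":-4},{"xyz":[-7.8,-58,-1],"spin":-4},{"xyz":[-8.4,-62,-1.1],"spin":-5},{"xyz":[-8.9,-66,-1.2],"spin":-5},{"xyz":[-9.3,-69,-1.3],"spin":-5},{"xyz":[-9.5,-70.3,-1.3],"spin":-5},{"xyz":[-9.5,-70.3,-1.3],"spin":-5}]'; python3 -m inch '[{"xyz":[0,0,0],"spin":0},{"xyz":[0,0,0],"spin":0}]'; python3 -c "
from h import *
plan([495,349.8,250],92.65)
grab('side','pics/s3.png',100,50,300,190,3.5)"
```

```text
t: 28.1
ee_pos: [493.4, 350.6, 314.2]
orientation: [3.123, 0.077, 0.074]
ft_force: [-0.0, -0.8, -2.0]
width: 62.8
t: 28.3
ee_pos: [493.1, 349.3, 313.9]
orientation: [3.122, 0.075, 0.073]
ft_force: [0.5, -0.7, -2.7]
width: 62.5
t 28.30 tcp [493.1 349.3 313.9] w 62.5 F [ 0.5 -0.7 -2.7] 
R [[0.998, 0.048, 0.047], [0.049, -0.999, -0.016], [0.046, 0.019, -0.999]]
shift cm [-0.11 -0.16  6.39] spin 0.1 q6 2.15
```

View pics/s3.png

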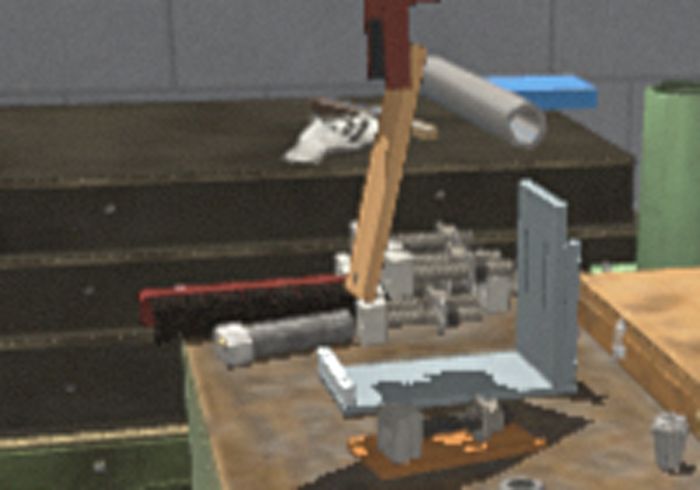

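Run:
```python
from h import *
g=np.array([493.5,349.5,322.])
for a in(65,70,75,80):
    t=np.radians(a);d=np.array([np.cos(.046),np.sin(.046),0]);l=np.array([-d[1],d[0],0])
    c=g-213*np.cos(t)*d-[0,0,213*np.sin(t)];e=g+37*np.cos(t)*d+[0,0,37*np.sin(t)]
    n=np.sin(t)*d-[0,0,np.cos(t)]
    print(a,[np.round((px("side",p)-[100,50])*3.5) for p in (c-32*l+8*n,c-32*l-8*n,c+32*l-8*n,e-32*l+8*n)], c.round())
```

```text
65 [array([316., 288.]), array([301., 282.]), array([289., 265.]), array([419.,  46.])] [404. 345. 129.]
70 [array([334., 293.]), array([318., 289.]), array([305., 271.]), array([416.,  44.])] [421. 346. 122.]
75 [array([352., 296.]), array([336., 293.]), array([323., 276.]), array([413.,  42.])] [438. 347. 116.]
80 [array([370., 298.]), array([354., 297.]), array([340., 279.]), array([410.,  40.])] [457. 348. 112.]
```

```bash
python3 -m inch '[{"xyz":[0,0,3],"spin":0},{"xyz":[0,0,6],"spin":0},{"xyz":[0,0,8],"spin":0},{"xyz":[0,0,9],"spin":0},{"xyz":[0,0,9.5],"spin":0},{"xyz":[0,0,9.5],"spin":0}]'; python3 -m inch '[{"xyz":[0,0,0.3],"spin":0},{"xyz":[0,0,0.6],"spin":0},{"xyz":[0,0,0.6],"spin":0}]'
```

```text
t: 28.95
ee_pos: [498.3, 347.5, 219.4]
orientation: [3.123, 0.074, 0.074]
ft_force: [0.2, -0.5, -2.2]
width: 62.6
t: 29.25
ee_pos: [501.7, 348.7, 217.3]
orientation: [3.126, 0.074, 0.086]
ft_force: [1.7, -2.4, 9.9]
width: 62.8
```

```bash
python3 -m inch '[{"xyz":[1,0,0.4],"spin":0},{"xyz":[1.9,0,0.9],"spin":0},{"xyz":[2.8,0,1.4],"spin":0},{"xyz":[3.7,0,1.9],"spin":0},{"xyz":[4.6,0,2.3],"spin":0},{"xyz":[5.5,0,2.8],"spin":0},{"xyz":[5.5,0,2.8],"spin":0}]'
```

```text
t: 29.95
ee_pos: [562.2, 351.8, 194.4]
orientation: [3.128, 0.073, 0.096]
ft_force: [3.8, -0.3, 4.9]
width: 61.9
```

```bash
python3 -m inch '[{"xyz":[1,0,0.6],"spin":0},{"xyz":[2,0,1.3],"spin":0},{"xyz":[3,0,2],"spin":0},{"xyz":[3.9,0,2.7],"spin":0},{"xyz":[3.9,0,2.7],"spin":0}]' && python3 -m inch '[{"xyz":[0.5,0,0.5],"spin":0},{"xyz":[0.8,0,0.9],"spin":0},{"xyz":[0.8,0,0.9],"spin":0}]'
```

```text
t: 30.45
ee_pos: [602.9, 352.7, 167.8]
orientation: [3.127, 0.073, 0.092]
ft_force: [1.0, -2.1, -1.5]
width: 63.3
t: 30.75
ee_pos: [608.7, 353.2, 160.5]
orientation: [3.127, 0.073, 0.084]
ft_force: [-15.5, -1.4, 16.3]
width: 63.3
```

```bash
python3 -m inch '[{"xyz":[0,0,-0.1],"spin":0},{"xyz":[0,0,-0.1],"spin":0},{"xyz":[0,0,-0.1],"spin":0},{"xyz":[0,0,-0.1],"spin":0},{"xyz":[0,0,-0.1],"spin":0},{"xyz":[0,0,-0.1],"spin":0},{"xyz":[0,0,-3],"spin":0},{"xyz":[0,0,-7],"spin":0},{"xyz":[0,0,-12],"spin":0},{"xyz":[-3,4,-12],"spin":0},{"xyz":[-8,8,-12],"spin":0},{"xyz":[-12,12,-12],"spin":0},{"xyz":[-16,16,-12],"spin":0},{"xyz":[-20,20,-12],"spin":0},{"xyz":[-20,24,-12],"spin":0},{"xyz":[-20,28,-12],"spin":0},{"xyz":[-20,30,-12],"spin":0},{"xyz":[-20,30,-12],"spin":0}]' 0
python3 - <<'E'
from h import *
show()
a=ctrl.get_image("side")[:,:,::-1];b=ctrl.get_image("top")[:,:,::-1]
A=cv2.resize(a[60:230,120:290],None,fx=2.3,fy=2.3,interpolation=cv2.INTER_CUBIC)
B=cv2.resize(b[110:240,60:390],None,fx=2.0,fy=2.0,interpolation=cv2.INTER_CUBIC)
C=np.zeros((600,800,3),np.uint8);C[:260,:660]=B;r=cv2.resize(a[60:230,110:410],None,fx=2,fy=2,interpolation=cv2.INTER_CUBIC);C[260:600,:600]=r
cv2.imwrite("pics/fin.png",C)
E
```

```text
t: 32.55
ee_pos: [416.4, 43.1, 274.4]
orientation: [3.126, 0.067, 0.085]
ft_force: [0.1, 1.1, 0.2]
width: 87.7
t 32.55 tcp [416.4  43.1 274.4] w 87.7 F [0.1 1.1 0.2] 
R [[0.998, 0.042, 0.055], [0.043, -0.999, -0.012], [0.054, 0.015, -0.998]]
```

View pics/fin.png

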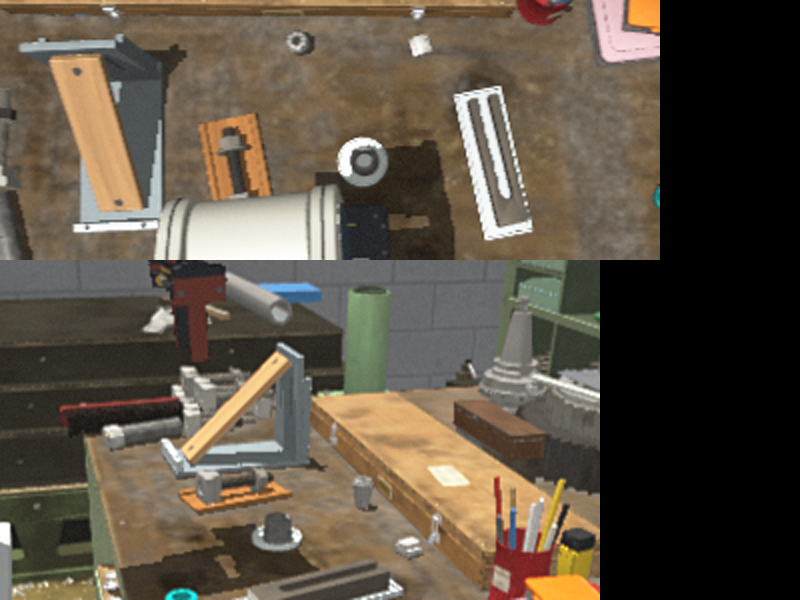

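The board leans, with foot corners at (98,209) and (142,212) and top corners at (50,58) and (100,54). The other parts look right. I check the fit in the stand frame.

Run:
```python
from h import *
f=lambda u,v,z:pt("top",60+(u+.5)/2-.5,110+(v+.5)/2-.5,z)
d=np.array([np.cos(.046),np.sin(.046)]);n=np.array([-d[1],d[0]])
loc=lambda p:np.round([ (p[:2]-[437.9,347.2])@d-112.5,(p[:2]-[437.9,347.2])@n],1)
for a in(40,43,46):
    z=22+250*np.sin(np.radians(a))
    F=[f(98,209,22),f(142,212,22)];T=[f(50,58,z),f(100,54,z)]
    print(a,"foot",[loc(p) for p in F],"top",[loc(p) for p in T],"len",np.linalg.norm(np.mean(T,0)-np.mean(F,0)))
g=lambda u,v,z:pt("side",110+(u+.5)/2-.5,60+(v-260+.5)/2-.5,z)
print("sleeve top",f(364,160,39)[:2],"dish",f(362,162,9)[:2])
cl=[f(*p,33) for p in((464,99),(500,92),(531,218),(496,226))];tr=[f(*p,9) for p in((454,95),(500,86),(532,231),(486,240))]
print("clamp",np.mean(cl,0)[:2],"tray",np.mean(tr,0)[:2])
```

```text
40 foot [array([-91.4,  29.2]), array([-98.2, -34.1])] top [array([91.7, 30.2]), array([ 94.3, -32.8])] len 247.13934235719114
43 foot [array([-91.4,  29.2]), array([-98.2, -34.1])] top [array([89.1, 25.9]), array([ 91.7, -36.5])] len 251.7292416208957
46 foot [array([-91.4,  29.2]), array([-98.2, -34.1])] top [array([86.7, 21.8]), array([ 89.2, -40.1])] len 256.45515102464566
sleeve top [529.0326353   -5.29961495] dish [529.33954148  -1.22330336]
clamp [ 533.55972444 -196.72985187] tray [ 530.24752103 -192.88991943]
```

```bash
python3 -m inch '[{"xyz":[0,0,0],"spin":0},{"xyz":[0,0,0],"spin":0},{"xyz":[0,0,0],"spin":0},{"xyz":[0,0,0],"spin":0},{"xyz":[0,0,0],"spin":0},{"xyz":[0,0,0],"spin":0}]'
python3 - <<'E'
from h import *
a=ctrl.get_image("side").astype(int)
old=cv2.imread("pics/fin.png")
r=cv2.resize(a[60:230,110:410,::-1].astype(np.uint8),None,fx=2,fy=2,interpolation=cv2.INTER_CUBIC).astype(int)
df=np.abs(r-old[260:600,:600].astype(int)).max(2);print("changed px, board region",(df[80:220,160:320]>40).sum(),"all",(df>40).sum())
print(ctrl.close_job())
E
```

```text
t: 33.25
ee_pos: [416.9, 45.4, 274.2]
orientation: [3.127, 0.07, 0.085]
ft_force: [0.0, 0.8, 1.4]
width: 87.8
changed px, board region 0 all 85
the job is handed in; nothing more can be done
None
```

I took the stack apart from the top down, leaned the board on the angle plate and handed the job in at about 33 s. `close_job` gave no verdict. All 16 picture views were used.

What the last checks showed:
- **Sleeve:** it stands in the dish, about 4 mm off centre by the top camera.
- **T-bolt:** it lies in the trough, about 2 mm off along and across. This was measured from the wrist camera just after release.
- **Strap clamp:** it lies in the steel tray, about 5 mm off centre overall.
- **Board:** it leans at about 42 degrees, about 3 to 5 mm off the middle of the stand and nearly square along its length. The foot stopped roughly 15 to 20 mm behind the lip rather than hard against it. Its two foot corners alone suggested about 6 degrees of skew. I put that down to pixel error, and it would still be within the limit of 0.17 rad (about 10 degrees).
- **At rest:** two side pictures about 0.7 s apart showed no change around the board. 85 pixels changed elsewhere in the picture, and I did not look into those.
- **Bystanders:** the spring collet and T-nut look undisturbed in the last pictures; I did not measure them again. The arm was clear of everything at hand-in.

Two things did not go as planned:
- **Bolt grasp:** the first one closed empty because I lifted before the fingers had shut; the second held.
- **Board tilt:** when I lifted the board by one end it sagged only about 7 degrees, so I shook it down with short vertical moves and set the slant against the plate.

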